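# Open the reader's counterweighted hood and load the sample jar

### The job

Lift the hood of the sample reader by its front bar until it tips past its balance point and rests fully open by itself. Then stand the short sample jar upright in the middle of the round plate inside, keeping the jar upright on the way, and let go. Leave the other bottles and glassware where they stand and do not knock them over.

Things in the scene. Friction and masses are not known exactly. Their poses are not given: they have to be found in the camera images.
- reader: the sample reader, fixed to the bench: grey base 210 (x) by 200 (y) by 40 mm high under a grey hood. Origin on the bench under the centre of the round plate, z up. The base spans x -100 mm (front, towards the robot) to +110 mm (hinge and counterweight). The shut hood spans x -85 to +90, y -90 to +90 mm, top 150 mm above the bench. When open it is clear of the space above the plate.
- hood (a joint): hood angle: 0 shut (start), 1.66 fully open at its stop. It turns about a level hinge along the reader's y: the front rises, then goes back. With its counterweight 0.7 kg (varies 20 percent): 1 to 3 N at the bar raises it; it balances at about 0.86 rad whatever its mass, falls shut below that and swings fully open by itself, damped, beyond it.
- hinge (a point): middle of the hood's hinge axis: 90 mm behind (+x) the plate's centre, 60 mm above the bench. Fixed.
- bar (a point): middle of the hood's lift bar: level, round, 14 mm thick, 220 mm long along the reader's y, 35 mm in front of the hood's face on two 8 mm struts 65 mm either side of the middle; the last 40 mm of each end are free. Hood shut: 120 mm in front (-x) of the plate's centre, 100 mm above the bench, so 210 mm in front of and 40 mm above the hinge. Moves and turns with the hood.
- plate (a point): centre of the top of the round black plate, 80 mm across, 44 mm above the bench, on which the jar is to stand. The hood covers it when shut.
- jar_mid (a point): centre (half-way up, 40 mm above its foot) of the short round sample jar: clear, with a white screw cap on, 54 mm across, 80 mm tall, 0.2 kg (varies), the shortest of the bottles. z is the jar's axis. It stands on the bench in front of, left or right of the reader.
- tall: bystander: tall white plastic bottle, paper label, 64 mm across, 190 mm tall; origin at the centre of its foot. It, the amber bottle and the jar share three places at random: just in front of the bar (anywhere within 60 mm of its middle), left, and right of the reader.
- amber: bystander: brown glass bottle with a black cap, 56 mm across, 150 mm tall; origin at the centre of its foot
- flask: bystander: conical glass flask, 80 mm across at the foot, 124 mm tall, to the rear left of the reader; origin at the centre of its foot
- rack: bystander: white rack with four stoppered tubes, 60 mm (x) by 130 mm (y), 103 mm tall, to the rear right of the reader; origin at the centre of its foot
There are look-alikes about, which are no part of the job. Of the things like the part that bears jar_mid, leave any that is purple; of the rest the larger one is meant.

How it is judged:
By the outcome, as a careful person would: the job done as asked, in the order asked, and still so for the second after the job is handed in, with the robot touching nothing.
It also fails if it takes over 58 s, if anything falls off the work surface, if the arm or the gripper's body presses on something with over 40 N, if the wrist force passes 120 N, or if a joint passes its speed limit or range.

### The arm

A 6-joint arm with a two-finger parallel gripper is mounted at the origin on the work surface. World frame = base frame: x ahead of the robot, y to its left, z up, the work surface at z = 0. Lengths are in m, angles in rad, forces in N, time in s.
With the tool pointing down it reaches from about 0.3 to 0.825 m from the base axis. Payload 5.4 kg.
Tool frame: the origin (TCP) lies at the very end of the fingers, on their centre line; the grasp point (between the pads) lies 19 mm behind it; z points along the fingers, x is the direction in which the jaws open and shut, and the axes are right-handed (so a half turn about z gives the same grasp; the last joint's range is limited). The gripper opens to 92 mm and grips with 3 to 60 N. Pads are 20 mm wide; open, the fingers measure 128 mm over their backs; the gripper's body (75 mm by 189 mm) begins 69 mm behind the grasp point.
Start: joints at [0.927, 0.158, 1.597, -0, 1.386, -0.21], TCP at [0.242, 0.522, 0.186] pointing down, gripper open.
Joint ranges: [-2.91, 2.91], [-0.94, 2.29], [0.18, 2.7], [-1.29, 4.43], [0.17, 2.64], [-3, 3]. Speed limits (rad/s): [2.57, 2.57, 3.14, 3.14, 3.14, 3.14].

### API

Orientations are given as a rotation vector (axis times angle).
In Python, from workcell import bot gives the robot as it stands. Calls block until the motion is done:
- bot.goto(position, orientation): joint-space move of the TCP to a pose.
- bot.line_to(position, rot=None, max_speed=0.15): straight line of the TCP; rot=None keeps the orientation; max_speed is the mean speed in m/s.
- bot.set_joints(angles): joint-space move.
- bot.set_gripper(opening, newtons=None): opening from 0.0 (shut) to 1.0 (fully open); newtons is the grip in N (None keeps the last); returns when the fingers have stopped.
- bot.hold(seconds).
- bot.inverse_kinematics(position, orientation): joint angles nearest the present ones, or None.
- bot.read_camera(name): name is "side" or "top"; returns a dict with "pixels" (384x512x3 uint8, blue, green, red), "fx", "fy", "cx", "cy" (pixels), "k1" (the pictures are not rectified: a ray, as slopes to the right and down, at radius r is drawn at 1 + k1 r^2 times it, then the intrinsics apply), "R" (3x3) and "t" (3): a world point X has camera coordinates R X + t. Camera axes: x right, y down, z forward; pixel columns grow to the right and rows downward; lengths in m; the calibration is good to about 2 mm. A picture is of the moment at which its call begins. There is no depth.
A pose or a line that the arm cannot do raises bot.MotionError and nothing moves.
- bot.job_done(): hands the job in, once; it reports no verdict.
Readings, each from a call of its own:
- bot.current_clock(): time.
- bot.current_joints(): joint angles.
- bot.current_joint_vel(): joint speeds.
- bot.current_effort(): joint torques, N m.
- bot.current_ee_pos(): TCP position.
- bot.current_tool_rot(): TCP orientation.
- bot.current_contact_force(): force on the tool from outside, world axes, zero at the start.
- bot.current_ft_torque(): the same for the moment, N m.
- bot.current_opening(): opening from 0.0 (shut) to 1.0 (fully open).
Only numpy, scipy, OpenCV 4.12 (cv2) and the standard library are available. Lean on these libraries where they do the work, as an engineer would, in place of code of your own. Each camera call takes 0.05 s, during which the arm holds its last target. There are 200 camera calls.

## Working session

There is one attempt and no reset: what is moved stays moved. The work goes in short steps, each a Python script; the robot and the scene stay as the last script left them, time stands still between calls to the robot, and variables do not carry over. Pictures are saved under pics/ and viewed, about 8 in all and at most 12, crops included, and the job is handed in when it is done.

```bash
ls; mkdir -p pics
python3 - <<'E'
from workcell import bot
import cv2,numpy as np
for n in("side","top"):
    c=bot.read_camera(n); cv2.imwrite(f"pics/{n}0.png",c["pixels"])
    print(n,[c[k] for k in("fx","fy","cx","cy","k1")],np.round(c["R"],3).tolist(),np.round(c["t"],3), np.round(-np.array(c["R"]).T@np.array(c["t"]),3))
print(bot.current_clock(),bot.current_tool_rot())
E
```

```text
pics
side [348.3974093761919, 348.3974093761919, 252.51330049022312, 189.83451425910067, -0.09026126510839481] [[0.987, -0.161, 0.015], [-0.076, -0.544, -0.836], [0.142, 0.824, -0.549]] [-0.57   0.14   0.722] [ 0.471 -0.61   0.521]
top [348.81366494153684, 348.81366494153684, 257.5626031457432, 193.8351167784238, -0.07041961645521486] [[-0.011, -1.0, -0.027], [-0.981, 0.016, -0.193], [0.193, 0.024, -0.981]] [0.074 0.587 0.841] [0.414 0.044 0.94 ]
0.1 [ 2.64689881e+00  1.69107107e+00 -2.35863589e-03]
```

View pics/side0.png

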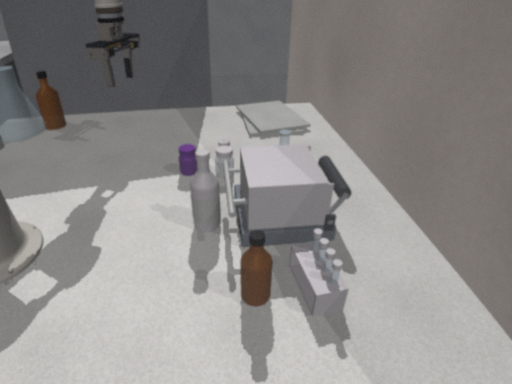

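View pics/top0.png

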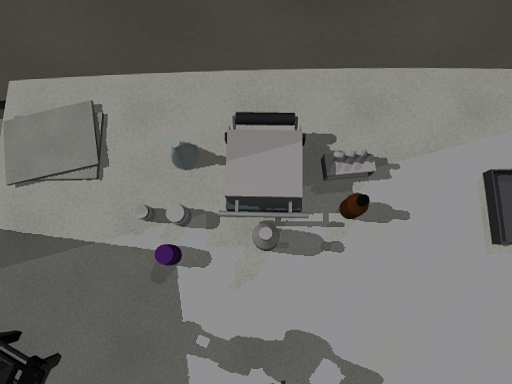

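The side view shows the tall bottle in front of the bar (205,200), the amber bottle to the right (257,270), and a purple jar (188,160). White-capped jars are partly hidden behind the bar. In the top view the jar candidates are (178,214), (145,212) and the purple one (168,255). The tall bottle is at (265,235) and the bar runs along row ~214.

Run:
```python
import cv2,numpy as np
t=cv2.imread("pics/top0.png");s=cv2.imread("pics/side0.png")
a=cv2.resize(t[105:265,120:380],None,fx=3,fy=3,interpolation=cv2.INTER_CUBIC)
cv2.imwrite("pics/ctop.png",a)
a=cv2.resize(s[120:320,165:365],None,fx=3,fy=3,interpolation=cv2.INTER_CUBIC)
cv2.imwrite("pics/cside.png",a)
```

```text
(no output)
```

View pics/ctop.png

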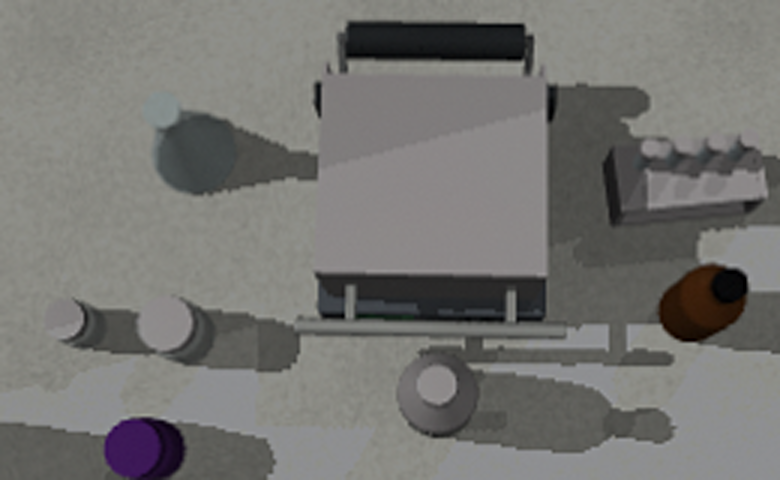

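View pics/cside.png

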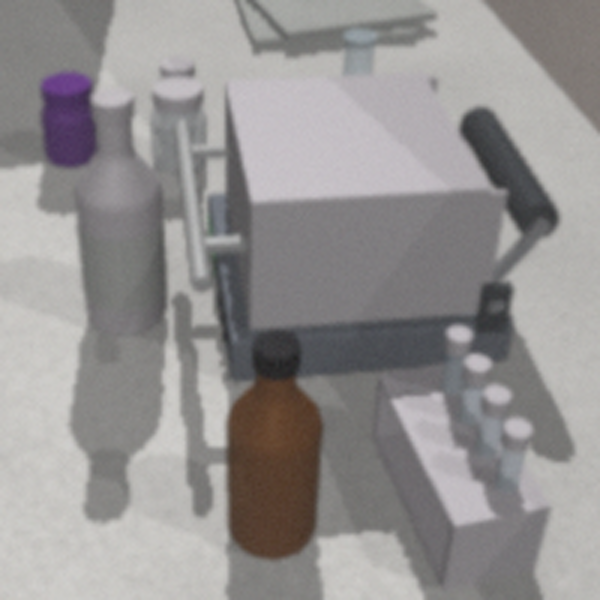

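The crops give sub-pixel positions. Top: the wanted jar's cap is at (166,325), the smaller look-alike at (65,320), bar ends at (297,325) and (566,331), and the tall bottle's cap at (437,385). Next I cast rays.

```bash
cat > h.py <<'E'
from workcell import bot
import cv2,numpy as np
from scipy.spatial.transform import Rotation as Ro
def ray(c,uv):
    K=np.array([[c["fx"],0,c["cx"]],[0,c["fy"],c["cy"]],[0,0,1.]])
    # drawn = ray*(1+k1 r^2): OpenCV's model
    p=cv2.undistortPoints(np.array([[uv]],float),K,np.array([c["k1"],0,0,0.]))[0,0]
    R=np.array(c["R"]);return -R.T@np.array(c["t"]),R.T@np.array([*p,1])
def onz(c,uv,z):
    o,d=ray(c,uv);return o+d*(z-o[2])/d[2]
def proj(c,X):
    K=np.array([[c["fx"],0,c["cx"]],[0,c["fy"],c["cy"]],[0,0,1.]])
    return cv2.projectPoints(np.array([X],float),cv2.Rodrigues(np.array(c["R"]))[0],np.array(c["t"]),K,np.array([c["k1"],0,0,0.]))[0].ravel()
E
python3 - <<'E'
from h import *
np.set_printoptions(precision=4,suppress=True)
T=bot.read_camera("top");S=bot.read_camera("side")
def ct(x,y):return (x/3+120-1/3,y/3+105-1/3)
def cs(x,y):return (x/3+165-1/3,y/3+120-1/3)
def p(n,v):print(n,v)
c=[onz(T,ct(*q),.15) for q in((320,74),(546,74),(548,275),(316,272))]
p("hood corners",np.array(c))
print("edges",[np.linalg.norm(c[i]-c[(i+1)%4]).round(4) for i in range(4)])
b=[onz(T,ct(*q),.1+.003) for q in((297,325),(566,331))];p("bar",np.array(b));print(np.linalg.norm(b[0]-b[1]))
p("jar T",onz(T,ct(166,325),.08));p("jar S",onz(S,cs(178,90),.08))
p("small T",onz(T,ct(65,320),.065)); p("purple",onz(T,ct(133,449),.08));
p("cap radius", [np.linalg.norm(onz(T,ct(139,325),.08)-onz(T,ct(194,325),.08)),np.linalg.norm(onz(T,ct(46,320),.08)-onz(T,ct(85,320),.08))])
p("tall T",onz(T,ct(437,385),.19));p("tall S",onz(S,cs(112,95),.19))
p("amber T",onz(T,ct(730,286),.15));p("amber S",onz(S,cs(277,345),.15))
p("flask",onz(T,ct(163,108),.124))
E
```

```text
hood corners [[ 0.729   0.1367  0.15  ]
 [ 0.7251 -0.0442  0.15  ]
 [ 0.5618 -0.0397  0.15  ]
 [ 0.5671  0.1386  0.15  ]]
edges [np.float64(0.181), np.float64(0.1633), np.float64(0.1784), np.float64(0.1619)]
bar [[ 0.5328  0.1594  0.103 ]
 [ 0.5246 -0.0575  0.103 ]]
0.21706365430640034
jar T [0.5375 0.273  0.08  ]
jar S [0.5391 0.2656 0.08  ]
small T [0.5452 0.3653 0.065 ]
purple [0.435  0.2973 0.08  ]
cap radius [np.float64(0.04675041598660301), np.float64(0.03376286798321256)]
tall T [0.4756 0.0465 0.19  ]
tall S [0.476 0.046 0.19 ]
amber T [ 0.5509 -0.1788  0.15  ]
amber S [ 0.5529 -0.1848  0.15  ]
flask [0.7128 0.2704 0.124 ]
```

Both views agree. The jar is at about (0.538, 0.271), the tall bottle at (0.476, 0.046) and the plate at about (0.649, 0.048), with reader yaw about -0.03. Plan: grip the bar's free left end with a nearly level tool, turn the tool with the hood along its arc, and release past balance. IK check next.

```bash
cat >> h.py <<'E'
YAW=-0.028; C,S_=np.cos(YAW),np.sin(YAW)
EX=np.array([C,S_,0]);EY=np.array([-S_,C,0]);EZ=np.array([0,0,1.])
PLATE=np.array([.649,.048,0])
def W(x,y,z):return PLATE+EX*x+EY*y+EZ*z
def orient(z,x):
    z=z/np.linalg.norm(z);return Ro.from_matrix(np.c_[x,np.cross(z,x),z]).as_rotvec()
def pitch(a,s=1): return EX*np.cos(a)-EZ*np.sin(a), s*(EX*np.sin(a)+EZ*np.cos(a))
def barpose(th,a,y=.094,s=1,back=0,over=.017):
    ang=np.arctan2(.04,.21)+th;r=np.hypot(.21,.04)
    b=W(.09-r*np.cos(ang),y,.06+r*np.sin(ang));z,x=pitch(a,s)
    return b+z*(over-back),orient(z,x)
E
python3 - <<'E'
from h import *
np.set_printoptions(precision=3,suppress=True)
for s in(1,-1):
  for a0,a1 in((.25,1.25),(.4,1.2)):
    print(s,a0)
    for th,a,bk in((0,a0,.15),(0,a0,.1),(0,a0,0),(.35,a0+(a1-a0)/3,0),(.7,a0+(a1-a0)*2/3,0),(1.05,a1,0),(1.05,a1,.12)):
        p,r=barpose(th,a,s=s,back=bk);q=bot.inverse_kinematics(p,r);print(p,q if q is None else np.array(q))
E
```

```text
1 0.25
[0.403 0.149 0.133] None
[0.451 0.148 0.121] None
[0.548 0.145 0.096] None
[0.572 0.144 0.16 ] None
[0.617 0.143 0.212] [ 0.071 -0.191  2.036 -0.1    0.648  0.158]
[0.677 0.141 0.246] [ 0.043  0.159  1.514 -0.024  1.149  0.077]
[0.639 0.142 0.36 ] [ 0.048  0.036  1.426 -0.024  1.36   0.077]
1 0.4
[0.409 0.149 0.152] None
[0.455 0.147 0.132] None
[0.547 0.145 0.093] [ 0.145 -0.031  2.566  3.435  0.579  2.962]
[0.571 0.144 0.159] [ 0.105 -0.328  2.391 -0.534  0.207  0.607]
[0.617 0.143 0.212] [ 0.07  -0.183  2.022 -0.094  0.67   0.152]
[0.678 0.141 0.246] [ 0.045  0.122  1.566 -0.03   1.084  0.082]
[0.635 0.142 0.358] [ 0.051 -0.018  1.495 -0.03   1.295  0.082]
-1 0.25
[0.403 0.149 0.133] None
[0.451 0.148 0.121] None
[0.548 0.145 0.096] [ 0.157  0.177  2.556  3.367  0.92  -0.092]
[0.572 0.144 0.16 ] None
[0.617 0.143 0.212] [ 0.071 -0.191  2.036 -0.1    0.648 -2.983]
[0.677 0.141 0.246] None
[0.639 0.142 0.36 ] None
-1 0.4
[0.409 0.149 0.152] None
[0.455 0.147 0.132] None
[0.547 0.145 0.093] [ 0.145 -0.031  2.566  3.435  0.579 -0.18 ]
[0.571 0.144 0.159] [ 0.105 -0.328  2.391 -0.534  0.207 -2.534]
[0.617 0.143 0.212] [ 0.07  -0.183  2.022 -0.094  0.67  -2.989]
[0.678 0.141 0.246] None
[0.635 0.142 0.358] None
```

```bash
cat >> h.py <<'E'
def push(th,a,lead=0,y=.094,back=0,over=.02,off=.026):
    p,r=barpose(th,a,y=y,over=over,back=back);_,x=pitch(a)
    return p-x*(off-lead),r
E
python3 - <<'E'
from h import *
np.set_printoptions(precision=3,suppress=True)
for a0,a1 in((.6,1.),(.75,1.),(.9,1.1)):
    print(a0)
    for th,a,bk,off in((0,a0,.09,.04),(0,a0,.05,.04),(0,a0,0,.035),(0,a0,0,.026),(.35,a0+(a1-a0)/3,0,.026),(.7,a0+(a1-a0)*2/3,0,.026),(1.05,a1,0,.026),(1.15,a1,0,.026)):
        p,r=push(th,a,back=bk,off=off);q=bot.inverse_kinematics(p,r);print(p,q if q is None else np.array(q))
E
```

```text
0.6
[0.451 0.148 0.107] None
[0.484 0.147 0.084] [ 0.168 -0.385  2.664  4.169  0.189  2.233]
[0.528 0.145 0.06 ] [ 0.135 -0.121  2.547  3.642  0.283  2.75 ]
[0.534 0.145 0.067] [ 0.132 -0.138  2.538  3.681  0.259  2.708]
[0.556 0.145 0.137] [ 0.106 -0.321  2.396 -0.407  0.253  0.485]
[0.6   0.143 0.194] [ 0.079 -0.242  2.139 -0.133  0.547  0.195]
[0.661 0.142 0.231] [ 0.057 -0.046  1.832 -0.065  0.788  0.117]
[0.681 0.141 0.237] [ 0.054  0.001  1.773 -0.061  0.799  0.112]
0.75
[0.453 0.148 0.118] [ 0.167 -0.68   2.639 -0.375  0.396  0.482]
[0.482 0.147 0.091] [ 0.144 -0.456  2.583 -0.561  0.237  0.666]
[0.522 0.146 0.061] None
[0.529 0.145 0.067] None
[0.552 0.145 0.137] [ 0.097 -0.307  2.328 -0.22   0.395  0.296]
[0.598 0.143 0.194] [ 0.076 -0.223  2.1   -0.109  0.616  0.172]
[0.661 0.142 0.231] [ 0.057 -0.046  1.832 -0.065  0.788  0.117]
[0.681 0.141 0.237] [ 0.054  0.001  1.773 -0.061  0.799  0.112]
0.9
[0.457 0.147 0.13 ] [ 0.135 -0.604  2.5   -0.183  0.589  0.281]
[0.482 0.147 0.099] [ 0.121 -0.435  2.469 -0.213  0.451  0.309]
[0.517 0.146 0.063] [ 0.104 -0.22   2.403 -0.278  0.303  0.37 ]
[0.524 0.146 0.068] [ 0.101 -0.214  2.384 -0.262  0.315  0.351]
[0.548 0.145 0.138] [ 0.086 -0.262  2.228 -0.119  0.578  0.193]
[0.595 0.144 0.195] [ 0.068 -0.166  2.002 -0.071  0.772  0.133]
[0.658 0.142 0.232] [ 0.052  0.009  1.74  -0.046  0.924  0.099]
[0.678 0.141 0.238] [ 0.049  0.056  1.68  -0.043  0.936  0.095]
```

Run:
```python
from h import *
np.set_printoptions(precision=3,suppress=True)
bot.set_gripper(0.0,20)
z,x=pitch(.9)
bot.line_to([.242,.522,.30],max_speed=.25)
p,r=push(0,.9,back=.20,off=.04); p[2]+=.08; bot.goto(p,r)
p,r=push(0,.9,back=.09,off=.04); bot.line_to(p,r,max_speed=.15)
p,r=push(0,.9,off=.04); bot.line_to(p,r,max_speed=.08)
print(bot.current_clock(),bot.current_ee_pos(),p,bot.current_contact_force())
c=bot.read_camera("side");cv2.imwrite("pics/s1.png",cv2.resize(c["pixels"][90:330,100:420],None,fx=2,fy=2))
```

```text
Traceback (most recent call last):
workcell.MotionError: the arm cannot take that pose within its joint ranges
```

Run:
```python
from h import *
np.set_printoptions(precision=3,suppress=True)
pre,r=push(0,.9,back=.09,off=.04)
for dz in(.2,.16,.12,.08):
    if bot.inverse_kinematics(pre+[0,0,dz],r) is not None: break
print(dz,bot.inverse_kinematics(pre+[0,0,dz],r))
bot.goto(pre+[0,0,dz],r)
bot.line_to(pre,r,max_speed=.15)
p,r=push(0,.9,off=.04); bot.line_to(p,r,max_speed=.08)
print(bot.current_clock(),bot.current_ee_pos(),p,bot.current_contact_force())
c=bot.read_camera("side");cv2.imwrite("pics/s1.png",cv2.resize(c["pixels"][90:330,100:420],None,fx=2,fy=2))
```

```text
0.2 [ 0.135 -0.751  2.183 -0.117  1.048  0.187]
6.4583 [0.513 0.146 0.06 ] [0.513 0.146 0.059] [-0.056  0.539  0.015]
```

View pics/s1.png

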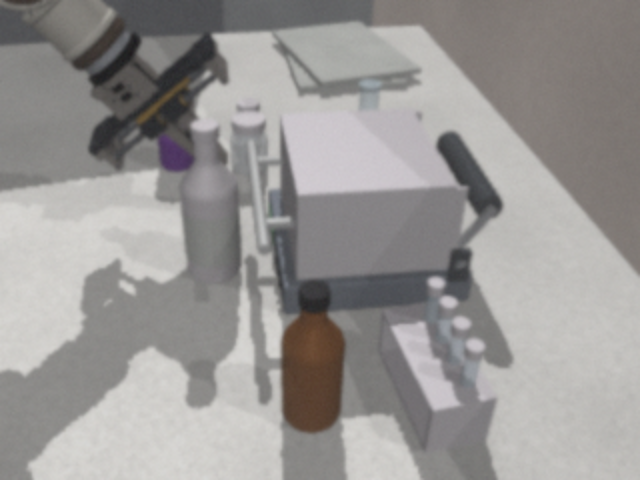

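The arm is in place behind the tall bottle (210,200), with everything still standing and about zero contact force. Now I lift along the arc.

Run:
```python
from h import *
np.set_printoptions(precision=2,suppress=True)
for th in (0,.2,.4,.6,.8,.95,1.1):
    a=.9+.2*th/1.1
    p,r=push(th,a); bot.line_to(p,r,max_speed=.1)
    f=bot.current_contact_force();print(th,f,bot.current_clock())
    if np.linalg.norm(f)>25: break
c=bot.read_camera("side");cv2.imwrite("pics/s2.png",cv2.resize(c["pixels"][50:330,100:420],None,fx=2,fy=2))
```

```text
0 [ 0.53 -0.24 -0.78] 6.8
0.2 [-0.47 -0.27  0.18] 7.375
0.4 [-0.1  -0.57 -0.36] 7.95
0.6 [-0.24 -0.17  0.12] 8.525
0.8 [-0.56  0.2  -0.15] 9.1
0.95 [-0.73 -0.08  0.11] 9.5667
1.1 [ 0.43 -0.36 -1.18] 10.0333
```

View pics/s2.png

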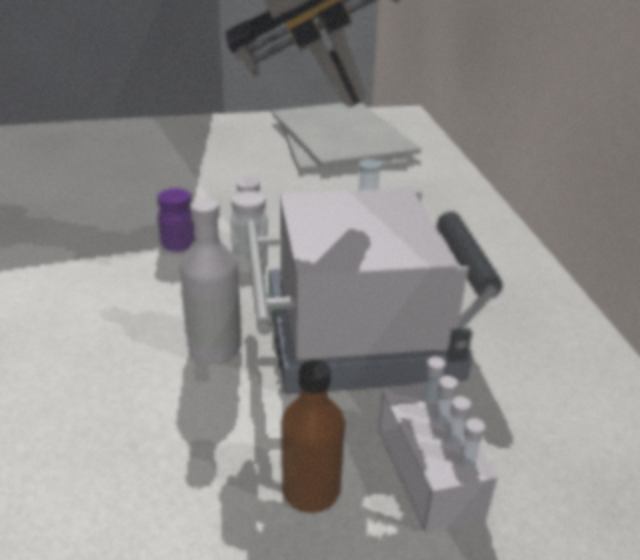

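The hood is still shut: the finger passed the bar without catching it, and no force showed. I'll go back under it and look from above before lifting.

Run:
```python
from h import *
np.set_printoptions(precision=3,suppress=True)
p,r=push(1.1,1.1,back=.06);bot.line_to(p,r,max_speed=.3)
pre,r=push(0,.9,back=.09,off=.04)
bot.goto(pre+[0,0,.15],r); bot.line_to(pre,r,max_speed=.25)
p,r=push(0,.9,off=.04); bot.line_to(p,r,max_speed=.1)
p,r=push(0,.9,off=.026); bot.line_to(p,r,max_speed=.1)
def shot():
    a=[]
    for n,(u,v) in(("top",(200,180)),("side",(190,120))):
        c=bot.read_camera(n);a.append(cv2.resize(c["pixels"][v:v+80,u:u+80],None,fx=5,fy=5,interpolation=cv2.INTER_CUBIC))
        if n=="top":print(proj(c,bot.current_ee_pos())-[u,v])
    return np.hstack(a)
i=shot();print(bot.current_ee_pos(),bot.current_contact_force(),bot.current_clock())
cv2.imwrite("pics/z1.png",i)
```

```text
[25.961 38.298]
[0.523 0.146 0.068] [-0.7    0.532  0.4  ] 13.4417
```

View pics/z1.png

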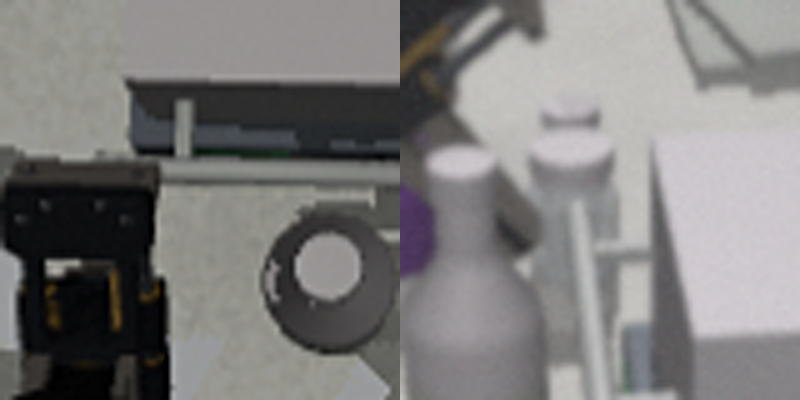

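The top view shows the gripper over the bar's left end. In the side view the fingertip is at about crop (530,245), left of the bar's far end at (577,203). I'll compare that with the projected positions.

Run:
```python
from h import *
np.set_printoptions(precision=1,suppress=True)
c=bot.read_camera("side");t=bot.read_camera("top")
f=lambda X:(proj(c,X)-[190,120])*5+[400,0]
g=lambda X:(proj(t,X)-[200,180])*5
e=bot.current_ee_pos();z,x=pitch(.9)
print("tcp",f(e),g(e));print("tip top edge",f(e+x*.018),"tip bottom",f(e-x*.018), "finger 5cm up",f(e-z*.05+x*.018),f(e-z*.05-x*.018))
for y in(.11,.1,.065,0):print("bar",y,f(W(-.12,y,.1)),g(W(-.12,y,.1)))
# triangulate bar left end
o1,d1=ray(c,(190+(577-400)/5,120+203/5))
```

```text
tcp [561.4 278.4] [130.1 193.1]
tip top edge [588.7 257.7] tip bottom [534.3 298.9] finger 5cm up [523.3 191.9] [468.1 235. ]
bar 0.11 [574.2 206.2] [ 90.3 167.2]
bar 0.1 [575.5 215.8] [110.7 167.5]
bar 0.065 [580.4 250.8] [182.3 168.4]
bar 0 [590.6 322.8] [315.9 170.2]
```

Run:
```python
from h import *
c=bot.read_camera("side")["pixels"][140:190,205:240]
c=cv2.normalize(c,None,0,255,cv2.NORM_MINMAX)
cv2.imwrite("pics/z2.png",cv2.resize(c,None,fx=12,fy=12,interpolation=cv2.INTER_CUBIC))
print(bot.current_opening())
```

```text
0.0033720323982134154
```

View pics/z2.png

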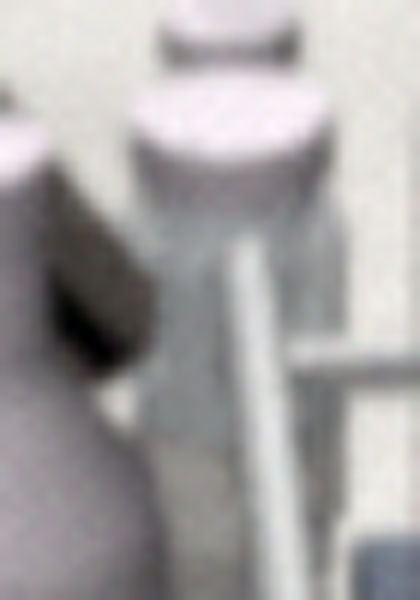

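Run:
```python
from h import *
np.set_printoptions(precision=4,suppress=True)
c=bot.read_camera("side");e=np.array(bot.current_ee_pos());R=Ro.from_rotvec(bot.current_tool_rot())
print(R.as_matrix())
for y in(.146,.136,.156):
  for uv in((215.6,168.6),(217.9,166.),(213.3,171.)):
    o,d=ray(c,uv);P=o+d*(y-o[1])/d[1];print(y,uv,P,"in tool",R.inv().apply(P-e))
```

```text
[[ 0.7834 -0.0279  0.6209]
 [-0.0218 -0.9996 -0.0174]
 [ 0.6212  0.0001 -0.7837]]
0.146 (215.6, 168.6) [0.5073 0.146  0.0894] in tool [ 0.0009  0.     -0.0268]
0.146 (217.9, 166.0) [0.5133 0.146  0.0963] in tool [ 0.0099 -0.0002 -0.0286]
0.146 (213.3, 171.0) [0.5013 0.146  0.0829] in tool [-0.0078  0.0002 -0.0255]
0.136 (215.6, 168.6) [0.5068 0.136  0.0951] in tool [ 0.0042  0.01   -0.0314]
0.136 (217.9, 166.0) [0.5128 0.136  0.1019] in tool [ 0.0131  0.0099 -0.0331]
0.136 (213.3, 171.0) [0.5009 0.136  0.0887] in tool [-0.0043  0.0102 -0.0302]
0.156 (215.6, 168.6) [0.5078 0.156  0.0836] in tool [-0.0025 -0.01   -0.0222]
0.156 (217.9, 166.0) [0.5139 0.156  0.0907] in tool [ 0.0066 -0.0102 -0.024 ]
0.156 (213.3, 171.0) [0.5017 0.156  0.0771] in tool [-0.0113 -0.0098 -0.0209]
```

Run:
```python
from h import *
np.set_printoptions(precision=4,suppress=True)
c=bot.read_camera("side");e=np.array([.242,.522,.186]);R=Ro.from_rotvec([2.64689881e+00,1.69107107e+00,-2.35863589e-03])
print(R.as_matrix())
for o in(.055,.046,0,-.046,-.055):print(o,proj(c,e+R.apply([o,0,0])),proj(c,e+R.apply([o,0,-.027])))
s=cv2.imread("pics/side0.png")[55:105,85:145]
n=cv2.imread("pics/s2.png")
a=cv2.resize(s,None,fx=8,fy=8,interpolation=cv2.INTER_CUBIC);cv2.imwrite("pics/z3.png",a)
```

```text
[[ 0.4203  0.9074 -0.0009]
 [ 0.9074 -0.4203 -0.0013]
 [-0.0016 -0.0003 -1.    ]]
0.055 [132.0928  84.9208] [130.831   76.7948]
0.046 [130.5948  85.6941] [129.3068  77.5244]
0 [122.6426  89.8119] [121.2119  81.4132]
-0.046 [114.1625  94.2274] [112.5723  85.5888]
-0.055 [112.4374  95.1287] [110.8138  86.4419]
```

View pics/z3.png

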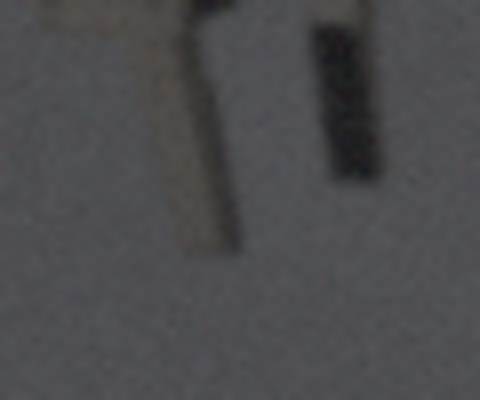

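In both the open and shut views the fingertips end about 27 mm short of the reported TCP along the tool axis, and the shut pair is 18 mm thick. So the real tip is TCP − 27 mm, and that is why it missed the bar. I'll correct for this and lift again.

```bash
echo 'TIP=.027' >> h.py
python3 - <<'E'
from h import *
np.set_printoptions(precision=2,suppress=True)
K=dict(over=.022+TIP)
p,r=push(0,.9,off=.026,**K); bot.line_to(p,r,max_speed=.1); print(bot.current_contact_force())
for th in (0,.2,.4,.6,.8,.95,1.05,1.15):
    a=.9+.2*th/1.1
    p,r=push(th,a,off=.017,**K); bot.line_to(p,r,max_speed=.09)
    f=bot.current_contact_force();print(th,f,bot.current_clock())
    if np.linalg.norm(f)>25: break
bot.hold(1.5)
a=[cv2.resize(bot.read_camera(n)["pixels"],(400,300)) for n in("side","top")]
cv2.imwrite("pics/s3.png",np.hstack(a))
E
```

```text
[-0.88  0.53 -0.24]
0 [-3.23 -1.62 -1.6 ] 14.3833
0.2 [-0.74 -0.13 -1.57] 15.0
0.4 [-0.02  1.05 -1.22] 15.6083
0.6 [-0.67  0.51 -0.63] 16.2167
0.8 [-0.68 -0.24 -0.6 ] 16.825
0.95 [-0.1  -0.88 -0.18] 17.3167
1.05 [-0.49 -0.36 -1.13] 17.6917
1.15 [-0.35  0.81 -0.7 ] 18.0667
```

View pics/s3.png

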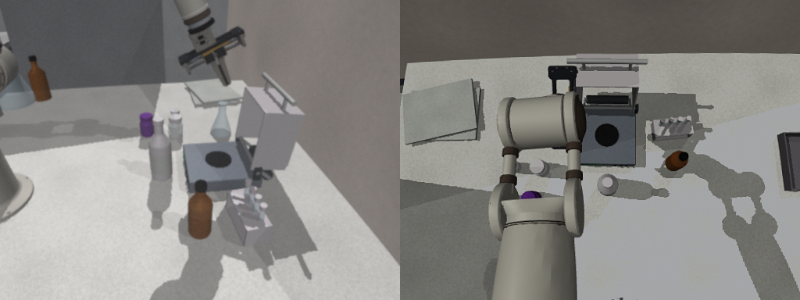

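The hood is fully open by itself, the plate is visible, and the bystanders are all standing. Next I retreat, and measure the plate and the jar's cap by mask.

Run:
```python
from h import *
np.set_printoptions(precision=4,suppress=True)
p,r=push(1.15,.9+.2*1.15/1.1,off=.03,over=.022+TIP,back=.08);bot.line_to(p,r,max_speed=.2)
for s in(1,-1):
    r=orient(-EZ,s*EX);q=bot.inverse_kinematics([.538,.271,.22],r);print(s,q)
    r2=orient(-EZ,s*EY);print(bot.inverse_kinematics([.649,.048,.2],r2))
bot.goto([.40,.40,.36],orient(-EZ,EX))
T=bot.read_camera("top");S=bot.read_camera("side")
cv2.imwrite("pics/T4.png",T["pixels"]);cv2.imwrite("pics/S4.png",S["pixels"])
def blobs(im,mask,box):
    u0,v0,u1,v1=box;m=np.zeros_like(mask);m[v0:v1,u0:u1]=mask[v0:v1,u0:u1]
    n,l,st,ce=cv2.connectedComponentsWithStats(m.astype(np.uint8))
    return [(st[i],ce[i]) for i in range(1,n) if st[i][4]>25]
for n,c,box,th in(("T",T,(240,110,290,215),45),("S",S,(240,180,320,225),45)):
    g=c["pixels"].max(2)
    for st,ce in blobs(g,g<th,box):print("plate",n,st,ce,onz(c,ce,.044))
t0=cv2.imread("pics/top0.png");s0=cv2.imread("pics/side0.png")
for n,im,c,box,ths in(("T",t0,T,(150,195,200,230),(135,150,165)),("S",s0,S,(205,140,240,175),(150,165,180))):
    g=im.min(2)
    print(n,g[box[1]:box[3]:3,box[0]:box[2]:3])
```

```text
1 [ 0.2662  0.2083  1.4736 -0.      1.4597  0.2942]
[-0.1115  0.3444  1.3486 -0.      1.4485 -1.6543]
-1 [ 0.2662  0.2083  1.4736 -0.      1.4597 -2.8474]
[-0.1115  0.3444  1.3486 -0.      1.4485  1.4873]
plate T [240 122  50  11 547] [264.543  126.9909] [0.7757 0.0447 0.044 ]
plate T [240 135  31   2  33] [255.697  135.0606] [0.7529 0.0691 0.044 ]
plate T [240 140  50   8 256] [263.9648 143.7031] [0.7278 0.047  0.044 ]
plate T [249 158  32  30 722] [264.4972 172.5429] [0.6474 0.0468 0.044 ]
plate T [240 210  50   3  96] [265.6458 210.6562] [0.5455 0.0454 0.044 ]
T [[131 132 133 133 129 133 133 131 130 129 130 132 129 130 134 136 133]
 [136 138 135 135 130 131 137 131 133 131 129 129 128 133 131 133 133]
 [132 134 130 134 132 135 135 129 129 130 128 135 133 128 129 130 132]
 [136 132 133 130 131 134 137 134 136 130  95 134 133 135 130 135 137]
 [ 84 134 136 137 138 130 139 137 138 137 137  67  82 141 136 133 137]
 [ 78  54  76  76  77  74 140 138 138 137 138 121  76  63  74  78  73]
 [ 80  59  74  75  75  90 139 140 139 138 137 132  78  59  77  77  75]
 [ 67  59  75  75  73  75 141 1
[... 239 characters left out ...]
  88  91  89]
 [141 142 140 141 142 134 130 134 131 127 131 133 144 138 136 135 134]]
S [[181 184 184 182 181 189 176 176 174 182 180 181]
 [180 180 180 183 173 147 157 148 123 180 181 181]
 [176 180 177 178 175 169 179 178 173 178 181 181]
 [186 175 174 175 189 191 191 191 191 172 179 178]
 [190 173 174 167 127 163 179 170 144 127 180 178]
 [144 111 175 173 120 119 127 122 111 151 180 182]
 [112 111 182 172 143 130 136 130 127 147 181 183]
 [112 125 191 171 141 137 141 164 130 135 181 180]
 [120 120 191 186 124 126 129 170 121 129 184 181]
 [120 113 178 177 139 123 123 178 134 141 179 180]
 [119 106 174 174 137 126 118 177 146 139 137 135]
 [134 125 134 171 125 125 125 172 133 108 165 165]]
```

Run:
```python
from h import *
np.set_printoptions(precision=4,suppress=True)
T=bot.read_camera("top");S=bot.read_camera("side")
g=cv2.imread("pics/side0.png").min(2)[143:160,212:237];print(g[:, ::2])
m=(g>=185).astype(np.uint8);n,l,st,ce=cv2.connectedComponentsWithStats(m)
i=1+st[1:,4].argmax();uv=ce[i]+[212,143];print(st[i],uv,onz(S,uv,.08))
t=cv2.cvtColor(cv2.imread("pics/top0.png"),cv2.COLOR_BGR2LAB)[200:232,162:198]
print(t[::2,::2,2]);
for s in ("S4",):
    g=cv2.imread(f"pics/{s}.png").max(2)[185:225:2,250:315:3];print(g)
```

```text
[[181 183 181 149 147 160 152 148 121 161 180 181 179]
 [180 181 176 150 128 139 138 129 110 163 181 180 178]
 [177 181 179 160 141 154 156 148 135 167 179 178 180]
 [176 178 182 170 169 177 177 178 168 180 178 181 178]
 [177 176 182 183 187 187 186 186 185 186 180 179 178]
 [177 175 185 191 188 188 191 186 189 189 182 182 181]
 [175 175 183 189 191 191 189 191 189 190 172 182 180]
 [174 174 168 188 190 190 190 190 188 183 151 178 179]
 [171 170 145 171 185 189 187 186 183 157 136 179 180]
 [175 167 127 145 163 176 176 170 157 129 127 177 179]
 [173 172 126 120 136 148 151 144 125 112 130 179 177]
 [172 173 130 116 124 129 128 129 118 105 141 178 178]
 [173 173 139 115 119 126 126 122 116 109 151 177 178]
 [176 173 146 119 123 126 125 122 117 113 154 179 183]
 [177 172 149 127 124 129 126 123 123 121 150 180 184]
 [179 172 149 134 130 133 134 130 127 131 147 175 179]
 [181 171 148 138 133 138 141 144 132 134 144 171 182]]
[ 4  4 16  5 62] [223.8871 148.8065] [0.5393 0.271  0.08  ]
[[132 132 131 132 131 131 131 131 131 131 131 132 131 131 131 131 131 131]
 [131 131 131 132 131 132 131
[... 2257 characters left out ...]
4  49  51  46  50 107 124 128
  127 127 119  78]
 [145 145 146 142 143 139  99  52  49  50  49  52  50  52  83 127 128 125
  127 129 124  84]
 [147 144 144 147 143 146 141 110  89  59  58  61  68  92 123 128 127 127
  126 125 126  93]
 [142 143 144 142 144 144 139 139 131 115 112 117 115 124 128 128 127 131
  127 124 124 110]
 [145 144 145 144 143 141 142 142 133 133 135 130 130 130 129 130 126 127
  125 125 127 118]
 [143 145 145 143 144 140 141 141 140 132 131 130 130 130 127 126 129 125
  126 124 127 127]
 [148 146 144 141 144 142 139 141 140 135 132 134 129 129 128 126 130 127
  127 128 124 124]
 [145 143 144 144 144 144 142 142 139 139 130 130 129 128 127 126 128 129
  127 128 124 128]]
```

Plate at about (0.648, 0.047) and jar at about (0.538, 0.272), with the views agreeing to 2 mm. I'll grasp with the jaws along x, because the small look-alike stands to the +y side.

Run:
```python
from h import *
np.set_printoptions(precision=4,suppress=True)
S=bot.read_camera("side");g=cv2.imread("pics/S4.png").max(2)[188:220,254:302]
n,l,st,ce=cv2.connectedComponentsWithStats((g<88).astype(np.uint8));i=1+st[1:,4].argmax()
print("plate S",st[i],onz(S,ce[i]+[254,188],.044))
r=orient(-EZ,EX);J=np.array([.538,.272,0])
bot.set_gripper(1.0)
bot.goto(J+[0,0,.17],r)
ok=True
for z in(.08,.03,.012,.004,-.004):
    bot.line_to(J+[0,0,z],r,max_speed=.12 if z>.02 else .05)
    f=np.array(bot.current_contact_force());print(z,f)
    if np.linalg.norm(f)>8: ok=False;break
if ok:
    bot.set_gripper(0.0,15);print("open",bot.current_opening(),bot.current_contact_force(),bot.current_ee_pos(),bot.current_clock())
a=[cv2.resize(bot.read_camera("side")["pixels"][100:220,140:300],(480,360),interpolation=cv2.INTER_CUBIC)]
cv2.imwrite("pics/p1.png",a[0])
```

```text
plate S [  9   6  33  21 560] [0.6475 0.0391 0.044 ]
0.08 [ 0.0932 -0.4152  0.1919]
0.03 [ 1.3913 -0.0251 -0.1037]
0.012 [-0.0929 -0.1645  0.566 ]
0.004 [-0.0099 -0.3341  0.496 ]
-0.004 [-0.2151  0.233  -0.601 ]
open 0.5862843016215553 [ 0.4314 -0.1776  0.7833] [ 0.5382  0.272  -0.0039] 27.475
```

View pics/p1.png

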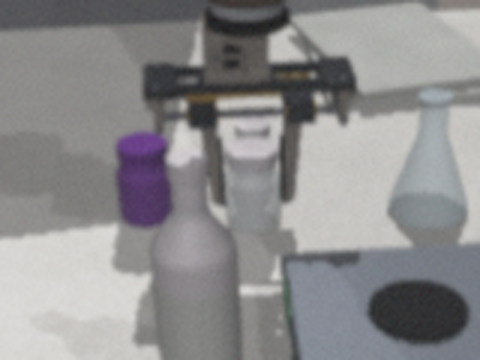

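Jar gripped: opening 0.586, which is 54 mm as expected. The top and side plate estimates differ by 8 mm in y, so I'll compare predicted outlines with the masks before placing.

Run:
```python
from h import *
np.set_printoptions(precision=1,suppress=True)
T=bot.read_camera("top");S=bot.read_camera("side")
ph=np.linspace(0,2*np.pi,73)
for cy in(.0472,.043,.039):
  for n,c in(("T",T),("S",S)):
    for z in(.044,.04):
      P=np.array([proj(c,[.6476+.04*np.cos(a),cy+.04*np.sin(a),z]) for a in ph]);print(cy,n,z,P.min(0),P.max(0))
for n,f,b,th in(("T","T4",(240,150,290,200),(45,55,65)),("S","S4",(254,188,302,220),(75,88,100))):
  im=cv2.imread(f"pics/{f}.png").max(2)[b[1]:b[3],b[0]:b[2]]
  for t in th:
    k,l,st,ce=cv2.connectedComponentsWithStats((im<t).astype(np.uint8));i=1+st[1:,4].argmax()
    s=st[i];print(n,t,[s[0]+b[0],s[1]+b[1]],[s[0]+s[2]-1+b[0],s[1]+s[3]-1+b[1]])
```

```text
0.0472 T 0.044 [249.3 158. ] [279.5 187.2]
0.0472 T 0.04 [249.3 158.4] [279.4 187.6]
0.0472 S 0.044 [261.7 192.3] [295.4 211.8]
0.0472 S 0.04 [261.7 193.7] [295.2 213.2]
0.043 T 0.044 [250.9 158. ] [281.1 187.2]
0.043 T 0.04 [250.9 158.4] [281.  187.5]
0.043 S 0.044 [262.  193.3] [295.8 212.9]
0.043 S 0.04 [262.  194.6] [295.7 214.3]
0.039 T 0.044 [252.4 157.9] [282.6 187.2]
0.039 T 0.04 [252.4 158.4] [282.5 187.5]
0.039 S 0.044 [262.3 194.2] [296.3 213.9]
0.039 S 0.04 [262.3 195.5] [296.1 215.3]
T 45 [np.int32(249), np.int32(158)] [np.int32(280), np.int32(187)]
T 55 [np.int32(249), np.int32(158)] [np.int32(280), np.int32(187)]
T 65 [np.int32(249), np.int32(158)] [np.int32(280), np.int32(187)]
S 75 [np.int32(263), np.int32(194)] [np.int32(295), np.int32(213)]
S 88 [np.int32(263), np.int32(194)] [np.int32(295), np.int32(214)]
S 100 [np.int32(263), np.int32(193)] [np.int32(296), np.int32(214)]
```

Top extents give y≈0.0465. The side view is far less sensitive there (about 4 mm per pixel) and gives ~0.043. I use (0.648, 0.046) and place.

Run:
```python
from h import *
np.set_printoptions(precision=3,suppress=True)
r0=orient(-EZ,EX);r1=orient(-EZ,-EY)
bot.line_to([.538,.272,.13],r0,max_speed=.12)
print("lifted",bot.current_opening(),bot.current_contact_force())
bot.line_to([.648,.046,.13],r1,max_speed=.1)
bot.line_to([.648,.046,.05],r1,max_speed=.08)
for z in np.arange(.046,.0365,-.001):
    bot.line_to([.648,.046,z],r1,max_speed=.02);f=bot.current_contact_force();print(round(z,4),f)
    if f[2]>2.0 and z<.0425: break
bot.hold(.3);print(bot.current_ee_pos(),bot.current_clock(),bot.current_opening())
bot.set_gripper(0.75);bot.hold(.3);bot.set_gripper(1.0)
bot.line_to([.648,.046,.20],r1,max_speed=.1)
bot.goto([.42,.20,.34],r0)
print(bot.current_clock())
a=[]
for n in("side","top"):
    c=bot.read_camera(n);cv2.imwrite(f"pics/{n}9.png",c["pixels"]);a.append(cv2.resize(c["pixels"],(400,300)) if n=="side" else cv2.resize(c["pixels"][100:250,140:340],(400,300)))
cv2.imwrite("pics/end.png",np.hstack(a))
```

```text
lifted 0.5845422140630973 [-0.155 -0.281 -0.848]
0.046 [ 0.565 -0.162 -1.79 ]
0.045 [-0.486 -0.556 -0.822]
0.044 [ 0.521  0.181 -2.097]
0.043 [ 0.371 -0.583 -1.317]
0.042 [ 0.08   0.359 -1.041]
0.041 [-0.927 -0.213 -1.53 ]
0.04 [ 0.347  0.436 -1.601]
0.039 [-2.422 -0.336  5.197]
[0.648 0.046 0.04 ] 35.1083 0.5787827540082375
39.2833
```

View pics/end.png

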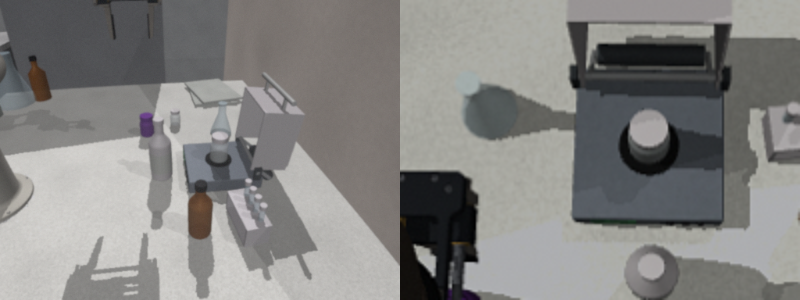

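The jar stands upright on the plate, the hood is open, and the bystanders are unmoved. I make one numeric check of its centring before handing in.

Run:
```python
from h import *
np.set_printoptions(precision=4,suppress=True)
T=bot.read_camera("top")
g=T["pixels"].min(2)[150:185,250:285]
k,l,st,ce=cv2.connectedComponentsWithStats((g>125).astype(np.uint8));i=1+st[1:,4].argmax()
print(st[i],"cap top",onz(T,ce[i]+[250,150],.124),"nominal",onz(T,(266,164.8),.124),bot.current_clock(),bot.current_contact_force())
bot.job_done()
```

```text
[  5   5  19  18 280] cap top [0.6489 0.0477 0.124 ] nominal [0.6459 0.0426 0.124 ] 39.4333 [-0.6824  0.3876 -0.18  ]
the job is handed in; nothing more can be done
```

The hood is resting fully open by itself, and the clear jar stands upright in the middle of the plate, released. I handed the job in at 39.4 s of the 58 s allowed.

- **Hood:** the first lift missed the bar. The images showed the fingertips ending about 27 mm short of the reported TCP. I corrected for that and lifted by the bar's free left end, and the hood tipped past balance and swung open. Forces stayed around 4 N or less.
- **Jar:** I took the larger clear jar and left the purple and smaller ones. The grip opening read 54 mm, as expected. I kept it upright, set it down until contact at about 5 N, and let go.
- **Centring:** the last top view put the cap at (0.649, 0.048) and the plate at (0.647, 0.047), so the jar is within about 2 mm of centre. A second point, read by eye off the last picture, gave (0.646, 0.043). I trusted the mask instead.
- **Disagreement:** before placing, the side view put the plate's centre 4–8 mm lower in y than the top view. I relied mainly on the top view because it is more precise there.
- **Other items:** in the last pictures the other bottles and glassware stand where they were, and the arm was clear of everything.

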